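# Lock the loopback plug, then switch the test supply on

## Task

The loopback plug on the tilted blue test box is in place but not locked: turn its round metal lock collar clockwise until its red index stands at the green lock mark. Only once it is locked, throw the red handle of the grey supply isolator right over from the black (off) end to the green (on) end. Leave the loose screwdriver, heat sink and transceiver where they lie.

Things in the scene. Friction and masses are not known exactly. Their poses are not given: they have to be found in the camera images.
- test_box: Fixed blue enclosure (170 mm wide, 160 mm up the slope, 60 mm thick) held in a dark steel cradle, its white panel sloping 26 degrees from level and facing its own -x, roughly towards the robot. Base plate 190 x 184 x 8 mm. Origin on the table, 125 mm below the collar's axis point on the panel; z up.
- panel: White sloping panel of the test box, flat and clear around the collar. Origin: where the collar's axis meets the panel, 125 mm above the table. z = panel normal (the collar's axis, leaning 26 degrees from vertical to the box's -x), x up the slope, y left seen from the front. Green lock mark: bar 30 x 11 mm, middle 51 mm along +x. Black open mark: a like bar 72 degrees anticlockwise from it.
- collar_top (a point): Point on the collar's axis 27 mm above the panel, level with the collar's top. The collar is a round dark steel ring with fine bright ribs, 52 mm in diameter, from 3 to 27 mm above the panel; the fixed blue plug, 33 mm in diameter, stands through its middle to 40 mm above the panel.
- collar (a joint): Angle of the lock collar in rad: 0 = its red index stripe (on top and side) is at the black open mark; grows clockwise seen looking at the panel; 1.25 = red index at the green lock mark; end stop at 1.31. It turns stiffly (0.09 Nm) and stays where it is left.
- isolator: Fixed grey supply isolator, 130 x 100 x 55 mm, origin at the centre of its underside on the table, x along its length from the black off end (-x) to the green on end (+x). The handle's hinge lies along its y axis, 68 mm above the origin, between two black ears (on y = +-26 mm, up to 77 mm high).
- handle_grip (a point): Centre of the red grip of the isolator's handle, 70 mm from the hinge; the grip is 46 mm along y, 16 mm thick and 26 mm along the handle (57 to 83 mm from the hinge), on an 18 x 10 mm steel stem.
- handle (a joint): Angle of the isolator's handle in rad: 0 = off, leaning 0.55 rad from vertical towards the black end; 1.1 = on, leaning 0.55 rad towards the green end. Its weight holds it at either end: about 1.5 N at the grip starts it, and past upright (0.55) it falls over by itself.
- screwdriver: Loose screwdriver with a green handle, 160 mm long, lying along its x; a bystander.
- heatsink: Loose heat sink, copper base with orange fins, 50 x 50 x 22 mm, origin under its centre; a bystander.
- transceiver: Loose steel and blue plug-in transceiver, about 68 x 14 x 10 mm, origin under its centre; a bystander.
There are look-alikes about, which are no part of the job. Of the things that look like the isolator, the largest one is meant.

How it is judged (in metres and radians):
On the way, in this order (a step that is already met when the one before it is completed fails the run):
1. the collar is turned to its lock mark while the isolator is still off (value of joint collar above 1.13 rad and value of joint handle below 0.3 rad), for 0.2 s.
2. the isolator handle is over at the on end (value of joint handle above 0.95 rad), for 0.2 s.
At the end, for the whole second after the job is handed in: The collar's index is at the green lock mark (joint above 1.13 rad, at most 7 degrees short of it), the isolator's handle is over at the on end (joint above 0.95 of 1.1 rad), both at rest (value of joint collar above 1.13 rad and value of joint handle above 0.95 rad and velocity of joint each of handle, collar below 0.05 rad/s); the robot touches nothing.
It fails at once if the isolator is thrown towards on while the collar is not locked (value of joint handle above 0.55 rad and not (value of joint collar above 1.13 rad)).
It fails at once if the screwdriver is disturbed (moved more than 25 mm) (distance of screwdriver from where it was at the start of the episode above 0.025 m).
It fails at once if the heatsink is disturbed (moved more than 25 mm) (distance of heatsink from where it was at the start of the episode above 0.025 m).
It fails at once if the transceiver is disturbed (moved more than 25 mm) (distance of transceiver from where it was at the start of the episode above 0.025 m).
It also fails if it takes over 54 s, if anything falls off the work surface, if the arm or the gripper's body presses on something with over 40 N, if the wrist force passes 120 N, or if a joint passes its speed limit or range.

## Robot

A 6-joint arm with a two-finger parallel gripper is mounted at the origin on the work surface. World frame = base frame: x ahead of the robot, y to its left, z up, the work surface at z = 0. Lengths are in m, angles in degrees, forces in N, time in s.
With the tool pointing down it reaches from about 0.275 to 1 m from the base axis. Payload 8.4 kg.
Tool frame: the origin (TCP) lies between the finger pads; the fingertips stand 11 mm ahead of it and the grasp point (between the pads) lies 8 mm behind it; z points along the fingers, y is the line along which they close (so a half turn about z gives the same grasp; the last joint's range is limited). The gripper opens to 85 mm and grips with 20 to 120 N. Pads are 22 mm wide; open, the fingers measure 114 mm over their backs; the gripper's body (76 mm by 85 mm) begins 54 mm behind the grasp point. The pads swing forward as they close: fully open they stand 13 mm farther back than shut.
Start: joints at [75.951, 20.225, 93.587, -0, 66.188, -0.138], TCP at [0.15, 0.607, 0.242] pointing down, gripper open.
Joint ranges: [-150.9, 150.9], [-52.94, 120.26], [3.33, 152.33], [-74.26, 254.26], [0, 154.13], [-172.89, 172.89]. Speed limits (degrees/s): [127.2, 127.2, 159.86, 180, 180, 180].

## Interface

Orientations are given as [roll, pitch, yaw] about the fixed x, y, z axes, in that order (R = Rz(yaw) Ry(pitch) Rx(roll)).
In Python, from bench import state, read_camera, camera_model, job_done gives the robot as it stands.
- The arm moves only by the shell command python3 -m jog 'ROWS'. ROWS is a JSON object of lists of equal length, an entry for each row: "rotation": the turn, a rotation vector about the tool's x, y, z in rad, a list of three; "travel": the shift along the tool's x, y, z in mm, a list of three; "hand": the finger opening in mm, from 0 to 85.4. A call has 1 to 12 rows; each row is the pose to reach, as a shift and turn from the pose commanded when the call began, along the tool's axes at that moment; what a row does not reach only later rows make up. A row lasts 1/10 s, in which the tool goes at most 50 mm and 8.59 degrees, less where a joint would pass 70% of its speed; a pose out of reach is approached as far as the arm can. A call with a gripper value outside its range is refused whole. The fingers move at their own pace and stop on an object; the grip force is fixed at half the most. Time passes only in rows, so rows that repeat a pose let the fingers close. It gives the time, the measured TCP pose, the force, the opening and the grip force at its end, in the units of the state.
- state(): the state, without advancing time (a new reading comes with each control period).
- read_camera(name): name is "scene" or "top" or "wrist"; returns (picture, depth): 400x640x3 uint8, red, green, blue; 400x640 float32, m along the optical axis (not along the pixel's ray), 0 where there is no reading.
- camera_model(name): a dict with "fov_y" (degrees; the focal length in pixels is half the picture's height over the tangent of half this angle, whatever the lens; pixels are square), "cx", "cy" (the principal point, pixels), "k1" (the pictures are not rectified: a ray, as slopes to the right and down, at radius r is drawn at 1 + k1 r^2 times it, then the intrinsics apply), "eye" and "rotation" of the camera in the world; the wrist camera has in their place "tool_from_camera" (4x4, takes a point from camera to tool coordinates, whose origin is the TCP and whose axes are the flange's). Camera axes: x right, y up, looking along -z (the intrinsics and any distortion apply to the point x, -y, -z); pixel columns grow to the right and rows downward; lengths in m; the calibration is good to about 2 mm. A picture is of the moment at which its call begins: read the wrist's pose just before it. camera_model takes no time and is no camera call.
- job_done(): hands the job in; it is judged then, once.
The state is a dict: "time": time; "joint_pos": joint angles; "dq": joint speeds; "joint_efforts": joint torques, N m; "ee_pos": TCP position; "eef_rot": TCP orientation; "ft_force": force on the tool from outside, world axes, zero at the start; "wrist_torque": the same for the moment, N m; "grip_width": finger opening in m; "grip_force": force on a finger pad.
Only numpy, scipy, OpenCV 4.12 (cv2) and the standard library are available. Lean on these libraries where they do the work, as an engineer would, in place of code of your own. Each camera call takes 0.05 s, during which the arm holds its last target. There are 200 camera calls.

## Working session

There is one attempt and no reset: what is moved stays moved. The work goes in short steps, Python scripts to look and compute and a shell command to move; the robot and the scene stay as the last step left them, time stands still between calls to the robot, and variables do not carry over. Pictures are saved under pics/ and viewed, at most 10 in all, crops included, and the job is handed in when it is done.

```bash
mkdir -p pics; cat > h.py <<'E'
import numpy as np, cv2
from bench import state, read_camera, camera_model
from scipy.spatial.transform import Rotation as Ro
def cam(name):
    m=camera_model(name); s=state(); p,d=read_camera(name)
    np.savez('last_%s.npz'%name,p=p,d=d)
    if 'eye' in m: T=np.eye(4); T[:3,:3]=np.array(m['rotation']); T[:3,3]=m['eye']
    else:
        T=np.eye(4); T[:3,:3]=Ro.from_euler('xyz',s['eef_rot'],degrees=True).as_matrix(); T[:3,3]=s['ee_pos']; T=T@np.array(m['tool_from_camera'])
    return p,d,m,T
def cloud(p,d,m,T):
    h,w=d.shape; f=h/2/np.tan(np.radians(m['fov_y'])/2)
    u,v=np.meshgrid(np.arange(w),np.arange(h))
    K=np.array([[f,0,m['cx']],[0,f,m['cy']],[0,0,1.]])
    xd=(u-m['cx'])/f; yd=(v-m['cy'])/f; x,y=xd.copy(),yd.copy()
    for _ in range(20):
        g=1+m['k1']*(x*x+y*y); x=xd/g;y=yd/g
    P=np.stack([x*d,-y*d,-d],-1)@T[:3,:3].T+T[:3,3]
    P[d==0]=np.nan
    return P
E
python3 - <<'E'
from h import *
print(state())
for n in ['scene','top','wrist']:
    p,d,m,T=cam(n); print(n,{k:(np.round(v,4).tolist()) for k,v in m.items()})
    np.save('P_%s.npy'%n,cloud(p,d,m,T)); cv2.imwrite('pics/%s0.png'%n,p[...,::-1])
E
```

```text
{'time': 0.0, 'joint_pos': array([ 7.59497037e+01,  2.02611434e+01,  9.36293585e+01,  7.32109839e-04,
        6.61865606e+01, -1.37319785e-01]), 'dq': array([-0.00762448, -0.08332325, -0.02772887,  0.0535809 , -0.06004825,
       -0.08099085]), 'joint_efforts': array([-1.15143819e-03, -6.05261636e+01, -3.42062902e+01,  2.04603566e-05,
        9.59168945e-03, -4.91285391e-05]), 'ee_pos': array([0.1501638 , 0.60622425, 0.24157419]), 'eef_rot': array([-1.79922939e+02, -8.54075698e-04,  1.66086727e+02]), 'ft_force': array([ 0.70861241,  0.52271857, -0.24073954]), 'wrist_torque': array([ 0.00168868, -0.00523276, -0.0001701 ]), 'grip_force': 0.0, 'grip_width': 0.08545736643120425}
scene {'fov_y': 57.4005, 'cx': 318.3756, 'cy': 200.0619, 'k1': -0.0583, 'eye': [1.1225, 0.2081, 0.6317], 'rotation': [47.9004, -0.7885, 107.973]}
top {'fov_y': 57.9918, 'cx': 318.7564, 'cy': 202.3716, 'k1': 0.0288, 'eye': [0.5321, 0.0535, 0.9852], 'rotation': [3.7271, -1.6108, -90.7435]}
wrist {'fov_y': 58.8288, 'cx': 319.0649, 'cy': 203.6613, 'k1': -0.0779, 'tool_from_camera': [[-0.0004, 0.9577, 0.2879, 0.0734], [1.0, 0.0004, 0.0001, -0.0004], [-0.0, 0.2879, -0.9577, -0.1326], [0.0, 0.0, 0.0, 1.0]]}
```

```bash
sed -i "s/T\[:3,:3\]=np.array(m\['rotation'\])/T[:3,:3]=Ro.from_euler('xyz',m['rotation'],degrees=True).as_matrix()/" h.py
python3 - <<'E'
from h import *
for n in ['scene','top']:
    p,d,m,T=cam(n)
    np.save('P_%s.npy'%n,cloud(p,d,m,T)); cv2.imwrite('pics/%s0.png'%n,p[...,::-1])
    P=np.load('P_%s.npy'%n); print(n,P[350,320],P[60,320],np.nanpercentile(P[...,2],[1,20,50]))
E
```

```text
scene [8.33918644e-01 1.26710133e-01 2.16902554e-04] [-0.80696591 -0.39705165 -0.14240674] [-3.27577224e-01 -1.59955759e-03  2.52589120e-06]
top [ 2.03253950e-01  2.67416257e-02 -1.85351258e-04] [0.97495148 0.01789968 0.04246193] [-0.00402743 -0.00124571  0.00048982]
```

View pics/top0.png

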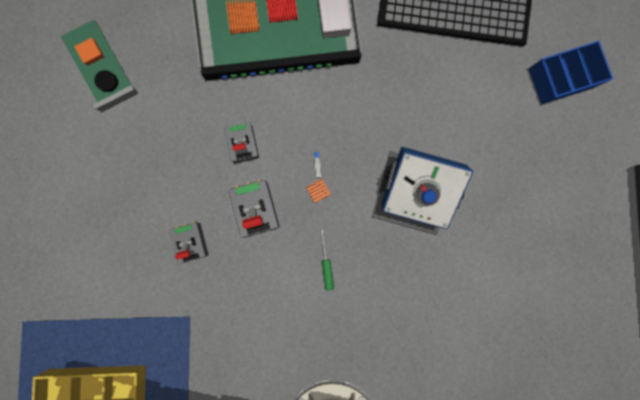

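View pics/scene0.png

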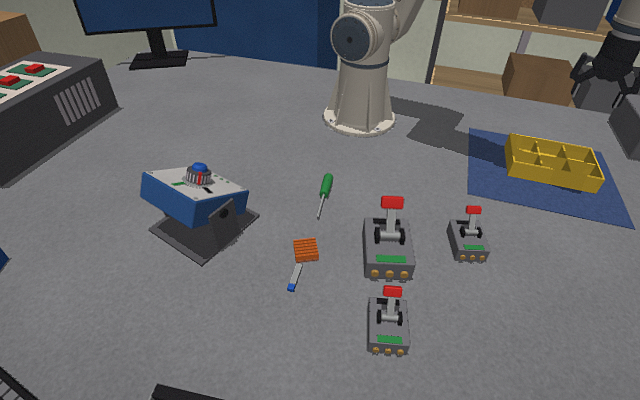

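The top view shows the collar at (429,196), green mark (435,172), black mark (408,180) and the big isolator at (253,207). The green end is at (247,188) and the red grip at (252,222).

```bash
cat > m.py <<'E'
from h import *
for n,boxw,isow in [('top',(375,480,140,240),(228,280,178,240)),('scene',(138,250,155,230),(355,420,190,285))]:
    p=np.load('last_%s.npz'%n)['p'].astype(int); P=np.load('P_%s.npy'%n)
    r,g,b=p[...,0],p[...,1],p[...,2]
    def W(w): 
        k=np.zeros(r.shape,bool); k[w[2]:w[3],w[0]:w[1]]=1; return k&np.isfinite(P[...,2])
    B=W(boxw); I=W(isow)
    hsv=cv2.cvtColor(p.astype(np.uint8),cv2.COLOR_RGB2HSV).astype(int); H,S,V=hsv[...,0],hsv[...,1],hsv[...,2]
    white=B&(S<40)&(V>165); X=P[white]
    for _ in range(5):
        c=np.median(X,0); c=X.mean(0); U=np.linalg.svd(X-c)[2]; nn=U[2]*np.sign(U[2][2])
        X=X[abs((X-c)@nn)<.004]
    print(n,'panel',c,nn,np.degrees(np.arccos(nn[2])),np.degrees(np.arctan2(nn[1],nn[0])),len(X))
    ht=(P-c)@nn
    green=B&(H>45)&(H<85)&(S>90)&(abs(ht)<.008); gc=P[green].mean(0)
    black=B&(V<60)&(abs(ht)<.004)
    plug=B&(ht>.034)&(ht<.046); pc=P[plug].mean(0); 
    red=B&((H<8)|(H>172))&(S>120)&(V>70)
    plugp=pc-nn*((pc-c)@nn)
    x=-nn.copy(); x[2]=0; x/=np.linalg.norm(x); up=x-nn*(x@nn); up/=np.linalg.norm(up)
    print(' green',gc,green.sum(),'green-51up',gc-.051*up,'plug base',plugp,plug.sum(),'ht',(pc-c)@nn,'red',P[red].mean(0) if red.any() else 0,red.sum())
    allw=B&(ht>.015)&(ht<.05);q=P[allw];q=q-np.outer((q-c)@nn,nn);print(' collar extents mean',q.mean(0), 'mid up',(lambda a:(a.min()+a.max())/2)((q-plugp)@up),'span',np.ptp((q-plugp)@up),np.ptp((q-plugp)@np.cross(nn,up)))
    G=I&(H>45)&(H<85)&(S>90); R=I&((H<8)|(H>172))&(S>120)&(V>70)
    top=I&(abs(P[...,2]-.055)<.004)
    q=P[top][:,:2].astype(np.float32); rect=cv2.minAreaRect(q)
    print(' iso green',P[G].mean(0),G.sum(),'red',P[R].mean(0),R.sum(),P[R].max(0),'rect',rect,len(q))
    q=P[I&(P[...,2]>.012)&(P[...,2]<.06)][:,:2].astype(np.float32); print(cv2.minAreaRect(q))
E
python3 m.py
```

```text
top panel [ 0.61278786 -0.23249563  0.12700968] [-0.42292765  0.12099387  0.89804938] 26.09716051849344 164.03489177392592 2900
 green [ 0.65405984 -0.24315513  0.14909879] 28 green-51up [ 0.61002587 -0.23055761  0.12666416] plug base [ 0.61168082 -0.23019375  0.12617819] 144 ht 0.03818216286722268 red [ 0.61746636 -0.21316246  0.15407454] 21
 collar extents mean [ 0.61387436 -0.22799791  0.12691538] mid up -0.0007333287870164434 span 0.051960277398879866 0.052447989701927766
 iso green [0.63096921 0.21020955 0.05586083] 141 red [0.54298848 0.18597011 0.13198827] 187 [0.55718742 0.21049305 0.14419469] rect ((0.5794122815132141, 0.19691911339759827), (0.12957614660263062, 0.09990087151527405), 15.22308349609375) 1470
((0.5822979211807251, 0.19768482446670532), (0.1358475536108017, 0.09981731325387955), 14.99120044708252)
scene panel [ 0.62939034 -0.22644663  0.13207698] [-0.42251601  0.12668978  0.89745748] 26.17414924716944 163.30884546106907 1004
 green [ 0.65096449 -0.242932    0.14565794] 24 green-51up [ 0.6071226  -0.22978618  0.12316179] plug base [ 0.61739584 -0.22644707  0.12643012] 81 ht 0.03812781073326699 red [ 0.62494327 -0.21213094  0.14780884] 41
 collar extents mean [ 0.62357487 -0.22347112  0.12891906] mid up -0.003122014956663 span 0.05258000843973608 0.052372063291257154
 iso green [0.63328093 0.21055012 0.05598596] 208 red [0.5494463  0.18775202 0.1308171 ] 275 [0.56254103 0.21008162 0.14301738] rect ((0.5829224586486816, 0.19702500104904175), (0.12888425588607788, 0.09952059388160706), 14.434345245361328) 1694
((0.585724413394928, 0.19801583886146545), (0.13539846241474152, 0.09977657347917557), 14.88388729095459)
```

```bash
cat > rel.py <<'E'
from h import *
C=np.array([.6115,-.2297,.1255]); a=np.radians(163.8); t=np.radians(26)
N=np.array([np.sin(t)*np.cos(a),np.sin(t)*np.sin(a),np.cos(t)])
UP=np.array([-np.cos(a)*np.cos(t),-np.sin(a)*np.cos(t),np.sin(t)])
def pose_rel(pos,z,y,s=None):
    s=s or state(); R0=Ro.from_euler('xyz',s['eef_rot'],degrees=True)
    z=np.array(z)/np.linalg.norm(z); y=y-z*(z@y); y/=np.linalg.norm(y)
    R1=Ro.from_matrix(np.stack([np.cross(y,z),y,z],1))
    print('travel',np.round(R0.inv().apply(pos-s['ee_pos'])*1000,1).tolist(),'rot',np.round((R0.inv()*R1).as_rotvec(),4).tolist())
E
python3 - <<'E'
from rel import *
y=Ro.from_rotvec(-N*np.radians(-37)).apply(UP)  # start 37 deg anticlockwise
pose_rel(C+.13*N,-N,y)
E
```

```text
travel [-591.8, -698.5, 0.0] rot [-0.2025, -0.4259, 0.948]
```

```bash
python3 -m jog '{"travel":[[-49,-58,0],[-98,-116,0],[-148,-175,0],[-197,-233,0],[-246,-291,0],[-296,-349,0],[-345,-407,0],[-394,-466,0],[-444,-524,0],[-493,-582,0],[-542,-640,0],[-592,-698,0]],"rotation":[[-0.016,-0.035,0.079],[-0.034,-0.071,0.158],[-0.05,-0.106,0.237],[-0.068,-0.142,0.316],[-0.084,-0.177,0.395],[-0.101,-0.213,0.474],[-0.118,-0.248,0.553],[-0.135,-0.284,0.632],[-0.152,-0.319,0.711],[-0.169,-0.355,0.79],[-0.186,-0.39,0.869],[-0.2025,-0.426,0.948]],"hand":[85,85,85,85,85,85,85,85,85,85,85,85]}'
python3 - <<'E'
from rel import *
y=Ro.from_rotvec(-N*np.radians(-37)).apply(UP)
pose_rel(C+.13*N,-N,y)
E
```

```text
time: 1.45
ee_pos: [0.4171, 0.0672, 0.2428]
eef_rot: [158.5, 15.3, 107.7]
ft_force: [0.0, -0.0, 0.2]
grip_width: 0.0851
grip_force: 0.0
travel [-299.1, 14.3, 93.9] rot [0.0022, 0.0012, -0.0033]
```

```bash
python3 -m jog '{"travel":[[-45,2,14],[-90,4,28],[-135,6,42],[-180,8,56],[-225,11,70],[-270,13,85],[-299,14,94],[-299,14,94],[-299,14,94],[-299,14,94]],"rotation":[[0,0,0],[0,0,0],[0,0,0],[0,0,0],[0,0,0],[0,0,0],[0,0,0],[0,0,0],[0,0,0],[0,0,0]],"hand":[85,85,85,85,85,85,85,85,85,85]}'
python3 - <<'E'
from rel import *
y=Ro.from_rotvec(-N*np.radians(-37)).apply(UP)
print(state()['joint_pos'])
pose_rel(C+.016*N,-N,y)
p,d,m,T=cam('wrist'); cv2.imwrite('pics/w1.png',p[...,::-1]); np.save('P_wrist.npy',cloud(p,d,m,T))
P=np.load('P_wrist.npy'); ht=(P-C)@N; Rad=np.linalg.norm((P-C)-ht[...,None]*N,axis=-1)
k=(Rad<.06)&(abs(ht-.040)<.004); q=P[k]; print('plug',k.sum(), q.mean(0)-N*((q.mean(0)-C)@N), np.median(ht[k]))
k=(Rad>.035)&(Rad<.07)&(abs(ht)<.008); X=P[k]; c=X.mean(0); n=np.linalg.svd(X-c,full_matrices=False)[2][2]; print('plane',n*np.sign(n[2]),N,np.median(ht[k]))
E
```

```text
time: 2.45
ee_pos: [0.5561, -0.2107, 0.2411]
eef_rot: [158.7, 15.2, 107.9]
ft_force: [0.0, 0.1, -0.1]
grip_width: 0.0849
grip_force: 0.0
[-22.44575599   6.86414707 116.19603279   5.35486404  31.25405118
 -47.20406739]
travel [-3.5, -0.1, 113.5] rot [-0.0004, -0.0014, 0.0]
plug 1562 [ 0.6108764  -0.22897975  0.12510992] 0.04028192114364028
plane [-0.42199825  0.12240784  0.89829494] [-0.42096504  0.12230165  0.89879405] 0.0013378720627873224
```

View pics/w1.png

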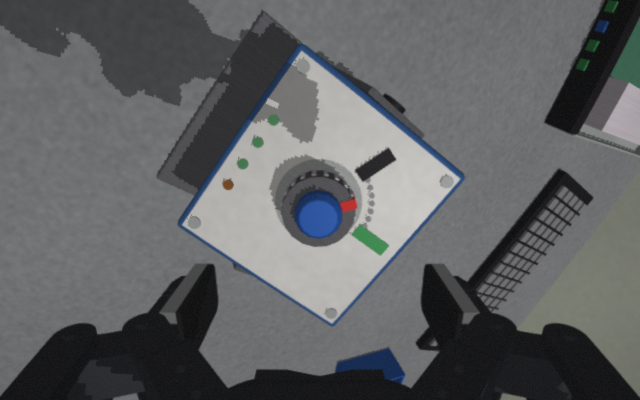

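The wrist view shows the plug at (319,215), the red index at (348,206), black mark at (376,164) and green mark at (370,240). The index looks like it stands between the marks, so I'll measure its angle.

```bash
cat > ang.py <<'E'
from rel import *
def angs(p,P):
    L=np.cross(N,UP); ht=(P-C)@N; x=(P-C)@UP; y=(P-C)@L; rad=np.hypot(x,y)
    hsv=cv2.cvtColor(p,cv2.COLOR_RGB2HSV).astype(int); H,S,V=np.moveaxis(hsv,-1,0)
    out={}
    for nm,k in dict(red=((H<8)|(H>172))&(S>120)&(ht>.005)&(ht<.035)&(rad<.032),green=(H>45)&(H<85)&(S>90)&(abs(ht)<.01)&(rad<.08)&(rad>.033),black=(V<70)&(abs(ht)<.006)&(rad>.037)&(rad<.066)&(y>.01)).items():
        if k.sum(): out[nm]=(round(float(np.degrees(np.arctan2(y[k].mean(),x[k].mean()))),1),int(k.sum()),round(float(rad[k].mean()),4),round(float(ht[k].mean()),4))
    return out
E
python3 - <<'E'
from ang import *
print(angs(np.load('last_wrist.npz')['p'],np.load('P_wrist.npy')))
E
```

```text
{'red': (51.2, 160, 0.0209, 0.0285), 'green': (8.5, 635, 0.0556, 0.0025), 'black': (71.5, 500, 0.0509, 0.0023)}
```

```bash
python3 - <<'E'
from ang import *
P=np.load('P_wrist.npy'); L=np.cross(N,UP)
for u,v in [(370,240),(360,232),(380,248),(376,164),(348,206),(344,206),(353,206)]:
    q=P[v,u]-C; print((u,v),'ang %.1f rad %.4f ht %.4f'%(np.degrees(np.arctan2(q@L,q@UP)),np.hypot(q@L,q@UP),q@N))
E
python3 -m jog '{"travel":[[-4,0,30],[-4,0,60],[-4,0,85],[-4,0,100],[-4,0,110],[-4,0,113],[-4,0,113],[-4,0,113],[-4,0,113],[-4,0,113],[-4,0,113],[-4,0,113]],"rotation":[[0,0,0],[0,0,0],[0,0,0],[0,0,0],[0,0,0],[0,0,0],[0,0,0],[0,0,0],[0,0,0],[0,0,0],[0,0,0],[0,0,0]],"hand":[85,85,85,85,85,85,85,45,45,45,45,45]}'
```

```text
(370, 240) ang -1.2 rad 0.0514 ht 0.0023
(360, 232) ang -0.9 rad 0.0408 ht 0.0021
(380, 248) ang -1.5 rad 0.0621 ht 0.0024
(376, 164) ang 71.6 rad 0.0512 ht 0.0034
(348, 206) ang 50.3 rad 0.0205 ht 0.0297
(344, 206) ang 51.3 rad 0.0178 ht 0.0286
(353, 206) ang 47.4 rad 0.0239 ht 0.0283
time: 3.7
ee_pos: [0.6041, -0.2293, 0.1416]
eef_rot: [158.8, 15.3, 107.9]
ft_force: [-12.8, -3.1, 12.2]
grip_width: 0.0499
grip_force: 59.2
```

```bash
python3 -m jog '{"travel":[[0,0,0],[0,0,0],[0,0,0],[0,0,0],[0,0,0],[0,0,0],[0,0,0],[0,0,0],[0,0,0],[0,0,0],[0,0,0],[0,0,0]],"rotation":[[0,0,0.08],[0,0,0.16],[0,0,0.24],[0,0,0.32],[0,0,0.4],[0,0,0.48],[0,0,0.56],[0,0,0.64],[0,0,0.72],[0,0,0.80],[0,0,0.87],[0,0,0.92]],"hand":[45,45,45,45,45,45,45,45,45,45,45,45]}'
python3 -m jog '{"travel":[[0,0,0],[0,0,0],[0,0,0],[0,0,0],[0,0,-15],[0,0,-45],[0,0,-85],[0,0,-115],[0,0,-115],[0,0,-115]],"rotation":[[0,0,0],[0,0,0],[0,0,0],[0,0,0],[0,0,0],[0,0,0],[0,0,0],[0,0,0],[0,0,0],[0,0,0]],"hand":[45,85,85,85,85,85,85,85,85,85]}'
python3 - <<'E'
from ang import *
p,d,m,T=cam('wrist'); P=cloud(p,d,m,T); print(angs(p,P)); np.save('P_wrist.npy',P)
cv2.imwrite('pics/w2.png',p[...,::-1])
E
```

```text
time: 4.9
ee_pos: [0.603, -0.2292, 0.141]
eef_rot: [155.1, -6.8, 59.4]
ft_force: [-19.7, -3.3, 13.8]
grip_width: 0.05
grip_force: 59.5
time: 5.9
ee_pos: [0.5576, -0.2151, 0.2451]
eef_rot: [154.7, -6.9, 59.6]
ft_force: [-0.5, 0.4, -1.1]
grip_width: 0.085
grip_force: 0.0
{'red': (-3.5, 156, 0.0217, 0.0285), 'green': (4.2, 676, 0.0551, 0.0024), 'black': (71.5, 527, 0.0512, 0.0024)}
```

View pics/w2.png

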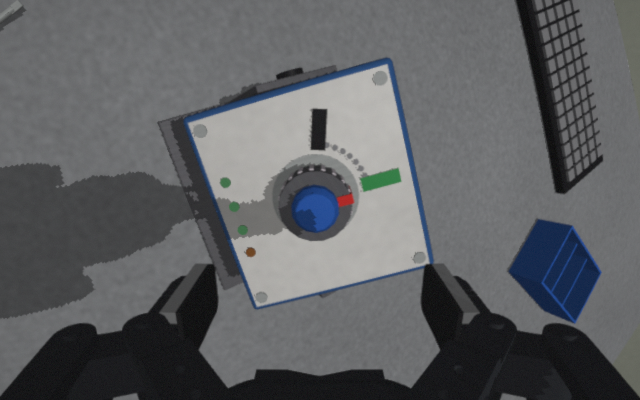

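Red index (345,200) now points straight at the green mark (381,180), 2° past its middle, so the collar is locked. Next is the isolator.

```bash
python3 - <<'E'
from rel import *
a=np.radians(15); ex=np.array([np.cos(a),np.sin(a),0]); ey=np.array([-np.sin(a),np.cos(a),0])
I=np.array([.581,.197,0])
print(state()['joint_pos'])
for s in (1,-1): pose_rel(I-.09*ex+[0,0,.23],[0,0,-1],s*ey)
E
```

```text
[-22.8759812    6.86950707 115.7803473    5.6373828   31.62620369
   4.91238764]
travel [299.5, -248.6, -61.4] rot [0.3521, 0.4617, -2.3388]
travel [299.5, -248.6, -61.4] rot [0.3694, -0.2817, 0.7388]
```

```bash
python3 -m jog '{"travel":[[30,-25,-6],[60,-50,-12],[90,-75,-18],[120,-100,-25],[150,-125,-31],[180,-150,-37],[210,-175,-43],[240,-200,-49],[270,-225,-55],[299,-249,-61],[299,-249,-61],[299,-249,-61]],"rotation":[[0.036,-0.028,0.074],[0.074,-0.056,0.148],[0.111,-0.085,0.222],[0.148,-0.113,0.296],[0.185,-0.141,0.37],[0.221,-0.169,0.443],[0.259,-0.197,0.517],[0.295,-0.225,0.591],[0.332,-0.253,0.665],[0.369,-0.282,0.739],[0.369,-0.282,0.739],[0.369,-0.282,0.739]],"hand":[60,40,20,0,0,0,0,0,0,0,0,0]}'
python3 - <<'E'
from rel import *
a=np.radians(15); ex=np.array([np.cos(a),np.sin(a),0]); ey=np.array([-np.sin(a),np.cos(a),0])
I=np.array([.581,.197,0])
print(state()['joint_pos'],state()['eef_rot'])
for f in (-.09,.015): pose_rel(I+f*ex+[0,0,.126],[0,0,-1],-ey)
E
```

```text
time: 7.15
ee_pos: [0.4934, 0.1738, 0.228]
eef_rot: [179.9, 0.2, 15.1]
ft_force: [-0.1, -0.2, 0.4]
grip_width: 0.0003
grip_force: 0.0
[ 1.92713190e+01  1.21145126e+01  1.06732328e+02 -5.85591090e-02
  6.13092368e+01  9.41866679e+01] [1.79937448e+02 1.51928580e-01 1.51127513e+01]
travel [0.9, 0.1, 102.0] rot [0.0011, 0.0027, 0.002]
travel [105.9, 0.3, 101.7] rot [0.0011, 0.0027, 0.002]
```

```bash
python3 -m jog '{"travel":[[0,0,35],[0,0,70],[0,0,95],[0,0,102],[0,0,102],[20,0,102],[32,0,102],[42,0,102],[52,0,102],[62,0,102],[72,0,102],[80,0,102]],"rotation":[[0,0,0],[0,0,0],[0,0,0],[0,0,0],[0,0,0],[0,0,0],[0,0,0],[0,0,0],[0,0,0],[0,0,0],[0,0,0],[0,0,0]],"hand":[0,0,0,0,0,0,0,0,0,0,0,0]}' && python3 -m jog '{"travel":[[8,0,0],[16,0,0],[24,0,0],[26,0,0],[15,0,0],[-5,0,0],[-30,0,0],[-30,0,-40],[-30,0,-80],[-50,0,-110],[-50,0,-110],[-50,0,-110]],"rotation":[[0,0,0],[0,0,0],[0,0,0],[0,0,0],[0,0,0],[0,0,0],[0,0,0],[0,0,0],[0,0,0],[0,0,0],[0,0,0],[0,0,0]],"hand":[0,0,0,0,0,0,0,0,0,0,0,0]}'
python3 - <<'E'
from rel import *
p,d,m,T=cam('scene'); cv2.imwrite('pics/s2.png',cv2.resize(p[130:330,130:450],None,fx=2,fy=2)[...,::-1])
E
```

```text
time: 8.35
ee_pos: [0.5719, 0.1943, 0.1278]
eef_rot: [180.0, -0.0, 15.0]
ft_force: [-0.8, -0.3, 1.0]
grip_width: -0.0
grip_force: 0.2
time: 9.55
ee_pos: [0.523, 0.1813, 0.2385]
eef_rot: [180.0, -0.1, 15.0]
ft_force: [-0.9, -1.2, -0.2]
grip_width: -0.0001
grip_force: 0.0
```

View pics/s2.png

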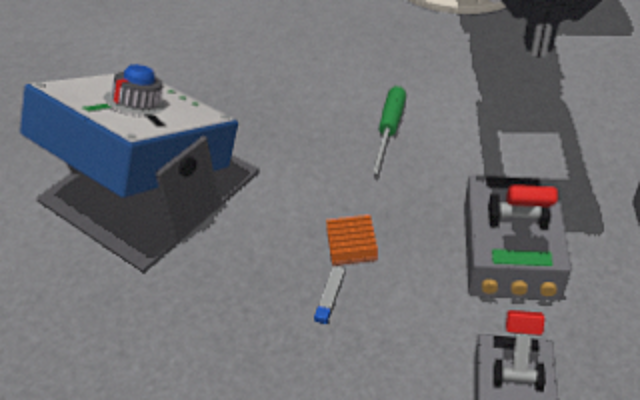

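The scene crop shows the big isolator's red grip at (532,195), now in front of the ears and leaning to the green end, with the bystanders still in place. I'll check its position from the depth image.

```bash
python3 - <<'E'
from rel import *
p,d,m,T=cam('scene'); P=cloud(p,d,m,T); H,S,V=np.moveaxis(cv2.cvtColor(p,cv2.COLOR_RGB2HSV).astype(int),-1,0)
k=((H<8)|(H>172))&(S>120)&(V>70); k[:180]=0;k[250:]=0;k[:,:355]=0;k[:,420:]=0
q=P[k]-[.581,.197,0]; a=np.radians(15); lx=q@[np.cos(a),np.sin(a),0]
print(k.sum(),'lx',np.nanmedian(lx),'z',np.nanmedian(q[:,2]),'angle',.55+np.arctan2(np.nanmedian(lx),np.nanmedian(q[:,2])-.068))
E
```

```text
253 lx 0.04346889188076491 z 0.1367081319397802 angle 1.114088729715694
```

```bash
python3 -c "
from bench import job_done; print(job_done())"
```

```text
the job is handed in; nothing more can be done
None
```

I turned the collar clockwise to the green lock mark (camera reading about 2° past its middle), then threw the isolator fully over to on (about 1.1 rad), left the loose parts where they lay, and handed the job in at about 10 s; the verdict was not shown.

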